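# Cap the jammed parts cups, twist them free and press them into the kit tray

### The arm

A 7-joint arm with a two-finger parallel gripper is mounted at the origin on a cart in front of the work surface, level with it; the furniture and walls round the work are solid. World frame = base frame: x ahead of the robot, y to its left, z up, the work surface at z = 0. Lengths are in mm, angles in rad, forces in N, time in s.
With the tool pointing down it reaches from about 350 to 900 mm from the base axis. Payload 8.1 kg.
Tool frame: the origin (TCP) lies midway between the tips of the shut fingers; the grasp point (between the pads) lies 19 mm behind it; z points along the fingers, y is the line along which they close (so a half turn about z gives the same grasp; the last joint's range is limited). The gripper opens to 85 mm and grips with 20 to 120 N. Pads are 22 mm wide; open, the fingers measure 114 mm over their backs; the gripper's body (76 mm by 85 mm) begins 54 mm behind the grasp point. The pads swing forward as they close: fully open they stand 13 mm farther back than shut.
Start: joints at [1.107, 0.434, 0.025, 1.573, -0.012, 1.134, -0.075], TCP at [220.617, -584.782, 231.323] pointing down, gripper open.
Joint ranges: [-2.62, 2.62], [-0.44, 2.09], [-1.27, 1.32], [0.08, 2.57], [-1.32, 4.46], [0.12, 2], [-2.74, 2.74]. Speed limits (rad/s): [2.22, 2.22, 3.01, 3.01, 3.14, 3.14, 3.14].

### API

Orientations are given as a unit quaternion [x, y, z, w].
In Python, from workcell import arm, hand, kin, eyes, models, telemetry gives the robot as it stands. Calls block until the motion is done:
- arm.move_to(position, orientation): joint-space move of the TCP to a pose.
- arm.move_straight(position, rot=None, rate=150): straight line of the TCP; rot=None keeps the orientation; rate is the mean speed in mm/s.
- arm.movej(angles): joint-space move.
- hand.command_gripper(opening, grasp_force=None): opening from 0.0 (shut) to 1.0 (fully open); grasp_force is the grip in N (None keeps the last); returns when the fingers have stopped.
- arm.wait(seconds).
- kin.solve_ik(position, orientation): joint angles nearest the present ones, or None.
- eyes.grab_frame(name): name is "scene" or "top"; returns a dict with "color" (420x560x3 uint8, blue, green, red), "mtx" (3x3 intrinsics, pixels), "xyz" and "attitude" of the camera in the world. Camera axes: x right, y down, z forward; pixel columns grow to the right and rows downward; lengths in mm; the calibration is good to about 2 mm. A picture is of the moment at which its call begins. There is no depth.
A pose or a line that the arm cannot do raises arm.Unreachable and nothing moves.
- arm.hand_in(): hands the job in; it is judged then, once.
Trained networks look in a picture, given as the dict that the camera call returned (one of the last four; its "shot" number tells which), for a name from the list of things; names that differ only in an ending like _2 or _b are one class to them, and where a whole thing is asked for, a point or a joint stands for the part that bears it (a point fixed in the world has none). Each returns a list of dicts, best first, with "score" (0 to 1); they miss things now and then, are a little off and sometimes report something else, mostly with a low value. They report only what shows in the picture. A call takes as long as a camera call.
- models.look_for(target, picture): "xyz" ([x, y, z] in mm, in the coordinates of the camera as it stood for that picture, good to about 4 mm: the middle of the surface that is visible of it).
- models.trace(target, picture): "region" (420x560 bool, what is visible of it).
Readings, each from a call of its own:
- telemetry.current_time(): time.
- telemetry.current_qpos(): joint angles.
- telemetry.current_qvel(): joint speeds.
- telemetry.current_effort(): joint torques, N m.
- telemetry.current_position(): TCP position.
- telemetry.current_tcp_rot(): TCP orientation.
- telemetry.current_force(): force on the tool from outside, world axes, zero at the start.
- telemetry.current_ft_torque(): the same for the moment, N m.
- telemetry.current_opening(): opening from 0.0 (shut) to 1.0 (fully open).
- telemetry.current_grip_force(): force on a finger pad.
Only numpy, scipy, OpenCV 4.12 (cv2) and the standard library are available. Lean on these libraries where they do the work, as an engineer would, in place of code of your own. Each camera call takes 0.05 s, during which the arm holds its last target. There are 200 camera calls.

### The job

The small steel parts cups (two or three of them) have jammed in their grey storage pots. Cap every cup with one of the black stoppers that stand in the wells of the aluminium kit tray, flange flat on the rim; free every cup by gripping it round its rim, twisting it well over an eighth but less than a quarter of a turn and then pulling it straight up so that its pot stays down on the table; and press each cup upright into a well of its own until it is fully home. At the end every cup is home in the tray with its stopper on (a spare stopper does not matter), the pots are left standing upright on the table, and the flux jar and the solder spool have not been disturbed.

Things in the scene. Friction and masses are not known exactly. Their poses are not given: they have to be found in the camera images.
- cup_a: Steel cup, 32 mm wide, 50 tall, 0.08 kg; origin: centre of underside, z up. Lowest 6 mm taper to 25; bore 22 wide, 24 deep. Two 4 mm lugs on its +x and -x, 18.5-22 mm up. May be absent; else jammed in a pot, top 23.5 mm above its lip, lugs under the lip's tabs: a straight pull lifts the pot too. Turned 60-85 degrees either way from its start, unpulled, it lifts straight out.
- cup_b: Steel cup, 32 mm wide, 50 tall, 0.08 kg; origin: centre of underside, z up. Lowest 6 mm taper to 25; bore 22 wide, 24 deep. Two 4 mm lugs on its +x and -x, 18.5-22 mm up. May be absent; else jammed in a pot, top 23.5 mm above its lip, lugs under the lip's tabs: a straight pull lifts the pot too. Turned 60-85 degrees either way from its start, unpulled, it lifts straight out.
- cup_c: Steel cup, 32 mm wide, 50 tall, 0.08 kg; origin: centre of underside, z up. Lowest 6 mm taper to 25; bore 22 wide, 24 deep. Two 4 mm lugs on its +x and -x, 18.5-22 mm up. May be absent; else jammed in a pot, top 23.5 mm above its lip, lugs under the lip's tabs: a straight pull lifts the pot too. Turned 60-85 degrees either way from its start, unpulled, it lifts straight out.
- pot_a: Grey round storage pot, 49 mm wide (foot 60 wide, 4 high), 34.5 tall, loose, 0.4 kg, upright on a 2 mm mat in front of the tray; origin: centre of underside, z up. Inner floor 8 mm up; 42 mm wide inside, but two lip tabs (3 mm thick, 75 degrees wide, on its +x and -x) narrow the mouth to 34.4 mm. May be empty.
- pot_b: Grey round storage pot, 49 mm wide (foot 60 wide, 4 high), 34.5 tall, loose, 0.4 kg, upright on a 2 mm mat in front of the tray; origin: centre of underside, z up. Inner floor 8 mm up; 42 mm wide inside, but two lip tabs (3 mm thick, 75 degrees wide, on its +x and -x) narrow the mouth to 34.4 mm. May be empty.
- pot_c: Grey round storage pot, 49 mm wide (foot 60 wide, 4 high), 34.5 tall, loose, 0.4 kg, upright on a 2 mm mat in front of the tray; origin: centre of underside, z up. Inner floor 8 mm up; 42 mm wide inside, but two lip tabs (3 mm thick, 75 degrees wide, on its +x and -x) narrow the mouth to 34.4 mm. May be empty.
- stopper_a: Black stopper, loose, 0.03 kg, standing in a well at the start; origin: centre of underside, z up. Plug 20 mm wide, 12 high, lower edge tapered; then a flange 27 wide, 5 thick; then a grip knob 16 wide, 20 high (37 in all). Seated in a cup its flange lies on the rim, its origin 38 mm above the cup's. Any stopper fits any cup.
- stopper_b: Black stopper, loose, 0.03 kg, standing in a well at the start; origin: centre of underside, z up. Plug 20 mm wide, 12 high, lower edge tapered; then a flange 27 wide, 5 thick; then a grip knob 16 wide, 20 high (37 in all). Seated in a cup its flange lies on the rim, its origin 38 mm above the cup's. Any stopper fits any cup.
- stopper_c: Black stopper, loose, 0.03 kg, standing in a well at the start; origin: centre of underside, z up. Plug 20 mm wide, 12 high, lower edge tapered; then a flange 27 wide, 5 thick; then a grip knob 16 wide, 20 high (37 in all). Seated in a cup its flange lies on the rim, its origin 38 mm above the cup's. Any stopper fits any cup.
- well_0 (a point): Right well of the aluminium tray; point: centre of its floor, z up, y along the row of wells. Round, 34 mm wide, 18 deep; tray top 28 mm above the bench; wells 56 mm apart. Two spring plungers (along x, 12 mm up) stop a cup about 6 mm high: push it down with some 10 N until it stands on the floor, lugs at the tray top. A stopper passes them freely. 
- well_1 (a point): Middle well of the aluminium tray; point: centre of its floor, z up, y along the row of wells. Round, 34 mm wide, 18 deep; tray top 28 mm above the bench; wells 56 mm apart. Two spring plungers (along x, 12 mm up) stop a cup about 6 mm high: push it down with some 10 N until it stands on the floor, lugs at the tray top. A stopper passes them freely. 
- well_2 (a point): Left well of the aluminium tray; point: centre of its floor, z up, y along the row of wells. Round, 34 mm wide, 18 deep; tray top 28 mm above the bench; wells 56 mm apart. Two spring plungers (along x, 12 mm up) stop a cup about 6 mm high: push it down with some 10 N until it stands on the floor, lugs at the tray top. A stopper passes them freely. 
- tray: Aluminium kit tray, fixed, 50 x 168 mm, 26 tall, on the mat; origin: centre of underside, y along the row of wells to the left, x away from the robot. Round it: bench instruments 65 mm behind the row of wells (their plugs and leads hang out nearer), a desk fan over the bench to the left from 0.43 m up, the edge of another desk (0.15 to 0.24 m high) about 100 mm to the right of well_0.
- flux_jar: Yellow-topped jar, 48 mm diameter, 31 mm tall, bystander; origin at its underside's centre.
- solder_spool: Solder spool, 52 mm diameter, 40 mm tall, bystander; origin at its underside's centre.

How it is judged:
By the outcome, as a careful person would: the job done as asked, in the order asked, and still so for the second after the job is handed in, with the robot touching nothing.
Of cup_a, cup_b, cup_c only 2 to 3 are there at a start; the rules pass over those that are not, and their reading is None.
At some moment in a run one of pot_a, pot_b, pot_c may be knocked a few centimetres aside while the robot is not near it.
Once in a run the grip may slacken for a moment while it holds something.
It also fails if it takes over 210 s, if anything falls off the work surface, if the arm or the gripper's body presses on something with over 40 N, if the wrist force passes 120 N, or if a joint passes its speed limit or range.

## Working session

There is one attempt and no reset: what is moved stays moved. The work goes in short steps, each a Python script; the robot and the scene stay as the last script left them, time stands still between calls to the robot, and variables do not carry over. Pictures are saved under pics/ and viewed, at most 14 in all, crops included, and the job is handed in when it is done.

```bash
ls; mkdir -p pics
python3 - <<'E'
from workcell import arm, hand, kin, eyes, models, telemetry
import cv2, numpy as np
for n in ("scene","top"):
    f=eyes.grab_frame(n); cv2.imwrite(f"pics/{n}0.png",f["color"]); print(n,f["mtx"],f["xyz"],f["attitude"],f["shot"])
    for t in ("cup_a","pot_a","stopper_a","tray","flux_jar","solder_spool"):
        for d in models.look_for(t,f): print(t,np.round(d["xyz"],1),round(d["score"],2))
print(telemetry.current_time(),telemetry.current_tcp_rot())
E
```

```text
pics
workcell.py
scene [[532.168854     0.         283.63922195]
 [  0.         532.168854   212.35286277]
 [  0.           0.           1.        ]] [ 11.47913782 335.15233806 579.60500661] [-0.34537686  0.83092179 -0.39747236  0.17972071] 1
cup_a [ 46.1 -40.8 904.7] 0.94
cup_a [ 26.1   1.6 848.8] 0.92
pot_a [ 73.  -73.4 978.1] 0.87
pot_a [ 24.7  38.7 858.7] 0.71
pot_a [ 48.2 -14.9 912.4] 0.7
pot_a [ 3.0000e-01 -9.9700e+01  1.0048e+03] 0.56
stopper_a [ -7.9 -62.8 959.3] 0.58
stopper_a [-24.3 -33.5 924.4] 0.45
stopper_a [   1.2 -101.2 1002.6] 0.44
tray [-17.7 -44.5 951.8] 0.87
flux_jar [-28.2 127.8 728.7] 0.87
solder_spool [-81.3 104.  750.7] 0.62
top [[380.31240478   0.         281.8583888 ]
 [  0.         380.31240478 209.32991797]
 [  0.           0.           1.        ]] [ 349.13376502 -108.2834976   870.92285835] [ 0.7117575  -0.69616464  0.07503719 -0.05590594] 2
cup_a [ 10.6  19.2 834.6] 0.77
cup_a [ 80.  -15.  842.9] 0.74
pot_a [142.9 -44.5 883.3] 0.68
pot_a [  5.4  29.1 865.9] 0.67
pot_a [ 69.5  -1.6 873.1] 0.55
stopper_a [ 30.  -67.6 865.4] 0.57
tray [ 71.9 -88.9 873.3] 0.6
flux_jar [-148.3  101.   831.4] 0.62
solder_spool [-147.1   50.1  831.8] 0.51
0.7 [9.83772236e-01 1.79421813e-01 2.27470780e-06 2.04351850e-05]
```

View pics/scene0.png

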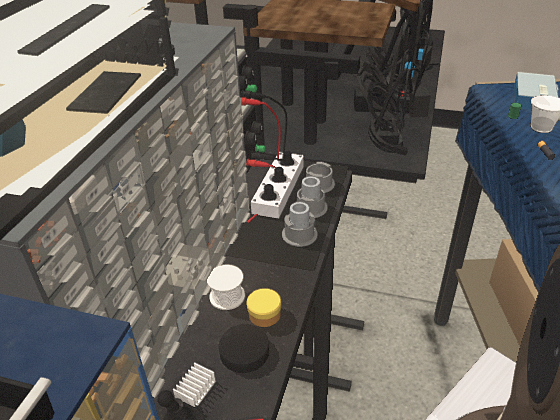

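View pics/top0.png

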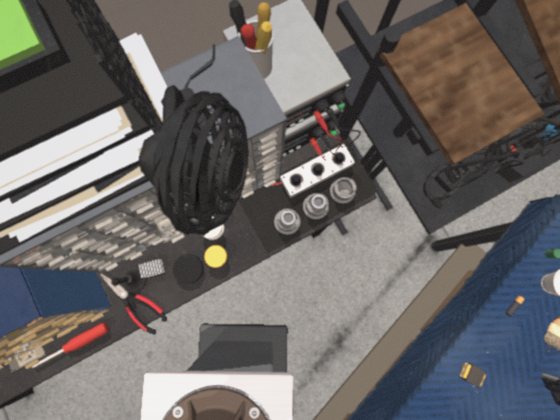

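```bash
cat > h.py <<'E'
from workcell import arm, hand, kin, eyes, models, telemetry
import cv2, numpy as np
from scipy.spatial.transform import Rotation as R
def world(f,p): return R.from_quat(f["attitude"]).apply(p)+f["xyz"]
def look(t,f,s=0.3): return [(np.round(world(f,d["xyz"]),1),round(d["score"],2)) for d in models.look_for(t,f) if d["score"]>s]
def proj(f,P):
    c=R.from_quat(f["attitude"]).inv().apply(np.atleast_2d(P)-f["xyz"]); u=c@np.array(f["mtx"]).T; return u[:,:2]/u[:,2:]
def pix(f,uv,z):
    r=R.from_quat(f["attitude"]).apply(np.linalg.inv(f["mtx"])@[uv[0],uv[1],1]); return f["xyz"]+r*(z-f["xyz"][2])/r[2]
E
python3 - <<'E'
from h import *
for n in ("scene","top"):
    f=eyes.grab_frame(n)
    for t in ("cup_a","pot_a","stopper_a","tray","flux_jar","solder_spool"):
        print(n,t,*look(t,f))
    if n=="scene":
        im=f["color"]; cv2.imwrite("pics/sc_crop.png",cv2.resize(im[110:290,210:380],None,fx=3.3,fy=3.3,interpolation=cv2.INTER_CUBIC))
    else:
        im=f["color"]; cv2.imwrite("pics/top_crop.png",cv2.resize(im[130:250,250:400],None,fx=5,fy=5,interpolation=cv2.INTER_CUBIC))
E
```

```text
scene cup_a (array([ 480.3, -134.8,   51.8]), 0.97) (array([ 516.4, -200.6,   51.2]), 0.61)
scene pot_a (array([ 508.8, -199.1,   22.7]), 0.83) (array([ 552. , -271.5,   30.8]), 0.82) (array([ 470.2, -126.6,   17.1]), 0.6) (array([ 587.7, -183.4,   26.4]), 0.58)
scene stopper_a (array([ 627.9, -248.8,   36. ]), 0.7) (array([ 594.9, -203. ,   32.7]), 0.68) (array([ 573.1, -156.5,   29.7]), 0.68)
scene tray (array([ 589.6, -179.5,   28.3]), 0.84)
scene flux_jar (array([390.3,  18.8,  30.9]), 0.71) (array([ 593.6, -203.3,   31.9]), 0.35)
scene solder_spool (array([454.4,  36.6,  36.9]), 0.71) (array([ 575.2, -156.4,   31.2]), 0.4)
top cup_a (array([ 521.8, -205.6,   47.2]), 0.63) (array([ 485.5, -138. ,   49.1]), 0.56)
top pot_a (array([ 510.1, -199.6,   14.8]), 0.68) (array([ 558.6, -269.6,   12.1]), 0.57)
top stopper_a (array([ 601.6, -207.2,   31.1]), 0.54) (array([ 575.2, -156.4,   32.1]), 0.41)
top tray (array([ 600.9, -201.9,   29.1]), 0.69)
top flux_jar
top solder_spool (array([455.2,  16.5,  39.3]), 0.5)
```

View crops.

The scene view shows the white tray with three black stoppers at about (268,193), (278,174) and (287,158). There are cups in the near pot (300,220) and the middle pot (312,190), and the far pot (320,178) is empty. In the top view the fan stands at about (200,160), left of the work, and the pots are at (287,222), (317,205) and (343,190).

View pics/sc_crop.png

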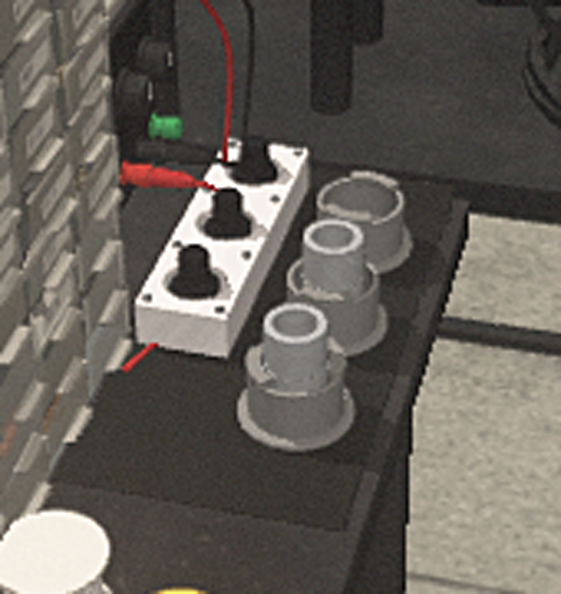

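View pics/top_crop.png

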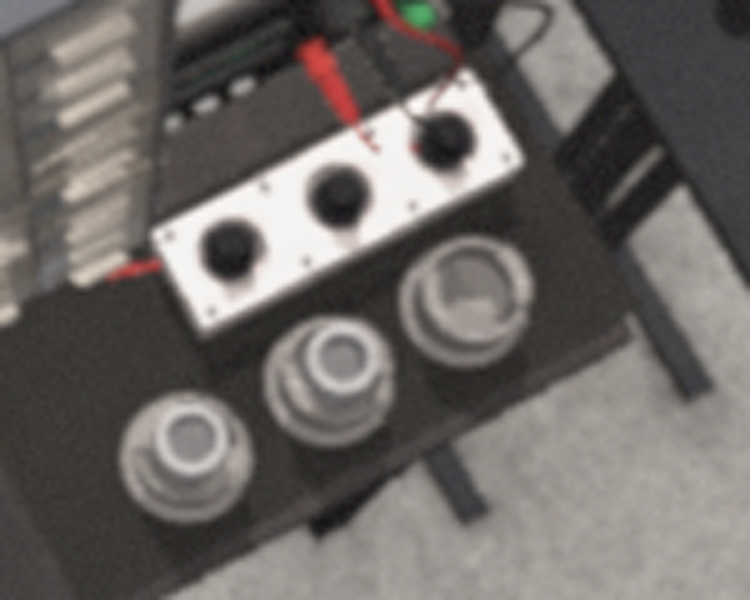

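The crops show clear cup rims and stopper knobs. A red plug reaches toward the middle well, and thin leads hang over the right well. I'll localise by matching silhouettes and triangulate the plug.

```bash
cat >> h.py <<'E'
from scipy.optimize import least_squares
T=np.linspace(0,2*np.pi,40,endpoint=False)
def ring(r,z): return np.c_[r*np.cos(T),r*np.sin(T),0*T+z]
# visible shells as lists of convex parts: [(r,z),(r,z)]
CUP=[[(16,37.5),(16,60)]]
POT=[[(30,2),(30,6)],[(24.5,6),(24.5,36.5)]]
STOP=[[(8,27),(8,47)],[(13.5,26),(13.5,27)]]
CAPCUP=[[(8,65),(8,85)],[(13.5,60),(13.5,65)]]   # stopper seated on a cup in its pot
def model(f,parts,xy):
    S=4; m=np.zeros((420*S,560*S),np.uint8)
    for p in parts:
        u=proj(f,np.vstack([ring(r,z) for r,z in p])+[xy[0],xy[1],0])
        cv2.fillConvexPoly(m,cv2.convexHull(np.float32(u*S+S/2)).astype(np.int32),1)
    return m[::1,::1],S
def cen(m,S=1):
    y,x=np.nonzero(m); return np.array([x.mean(),y.mean()])/S-(0.5-0.5/S if S>1 else 0)
def fit(f,region,parts,xy,zref):
    """shift xy until the model's centroid matches the traced region's"""
    c=cen(region); xy=np.array(xy[:2],float)
    for _ in range(4):
        m,S=model(f,parts,xy); d=c-cen(m,S)
        p=proj(f,[*xy,zref])[0]; xy=xy+(pix(f,p+d,zref)-pix(f,p,zref))[:2]
    m,S=model(f,parts,xy); a=m[S//2::S,S//2::S]>0
    return xy,(a&region).sum()/(a|region).sum()
def find(name,f,parts,zref,smin=0.3):
    out=[]
    for d in models.trace(name,f):
        if d["score"]<smin: continue
        r=np.asarray(d["region"]); 
        if r.sum()<30: continue
        xy,iou=fit(f,r,parts,pix(f,cen(r),zref),zref); out.append((np.round(xy,1),round(float(iou),2),round(d["score"],2)))
    return out
E
python3 - <<'E'
from h import *
F={}
for n in ("scene","top"):
    f=F[n]=eyes.grab_frame(n)
    for t,p,z in (("cup_a",CUP,50),("pot_a",POT,20),("stopper_a",STOP,35)):
        for o in find(t,f,p,z): print(n,t,*o)
    # tray top face
    g=cv2.inRange(f["color"],(170,170,170),(255,255,255))
    L=[ d["region"] for d in models.trace("tray",f)][:1]
    if L:
        m=(np.asarray(L[0])).astype(np.uint8); m=cv2.morphologyEx(m,cv2.MORPH_CLOSE,np.ones((5,5)))
        c=max(cv2.findContours(m,0,2)[0],key=cv2.contourArea)[:,0]
        W=np.float32([pix(f,q,28)[:2] for q in c]); print(n,"tray",cv2.minAreaRect(W), m.sum())
        cv2.imwrite(f"pics/tray_{n}.png",m*255)
def tri(a,b):
    A=[];B=[]
    for n,uv in(("scene",a),("top",b)):
        f=F[n]; r=R.from_quat(f["attitude"]).apply(np.linalg.inv(f["mtx"])@[*uv,1]); r/=np.linalg.norm(r)
        P=np.eye(3)-np.outer(r,r); A.append(P);B.append(P@f["xyz"])
    x=np.linalg.solve(sum(A),sum(B)); return np.round(x), [np.round(np.linalg.norm(A[i]@x-B[i]),1) for i in (0,1)]
c=lambda x,y:(210+x/3.3-.35,110+y/3.3-.35); d=lambda x,y:(250+x/5-.4,130+y/5-.4)
print("tip",tri(c(215,188),d(378,150))); print("red base",tri(c(128,168),d(312,45))); print("green",tri(c(165,127),d(420,14)))
print("knobs",[tri(c(*a),d(*b)) for a,b in (((193,252),(232,240)),((227,195),(342,186)),((257,150),(446,128)))])
print("trayUL",tri(c(137,300),d(152,238)),"LL",tri(c(232,312),d(205,328)),"LR",tri(c(308,152),d(523,158)))
print("base px",proj(F["top"],[[0,0,0],[220,-584,231]]))
E
```

```text
scene cup_a [ 480.1 -136.7] 0.83 0.65
scene cup_a [ 519.9 -204.1] 0.86 0.55
scene pot_a [ 476.3 -132.9] 0.59 0.97
scene pot_a [ 510.7 -206. ] 0.34 0.86
scene pot_a [469.2  26.9] 0.88 0.74
scene pot_a [ 561.8 -281.1] 0.6 0.57
scene stopper_a [ 602.  -207.5] 0.93 0.68
scene stopper_a [ 630.1 -256.3] 0.89 0.47
scene stopper_a [ 574.9 -157.6] 0.92 0.44
scene stopper_a [454.   37.2] 0.23 0.38
scene tray ((592.234375, -197.34910583496094), (61.740692138671875, 198.2841339111328), 29.556407928466797) 1642
top cup_a [ 482.7 -140.5] 0.93 0.74
top cup_a [ 519.8 -205.8] 0.94 0.68
top pot_a [ 478.5 -140. ] 0.43 0.86
top pot_a [ 560.2 -270.8] 0.95 0.83
top pot_a [ 515.3 -204.4] 0.49 0.82
top stopper_a [ 631.2 -258.2] 0.88 0.66
top stopper_a [ 602. -208.] 0.69 0.56
top tray ((601.3413696289062, -208.59652709960938), (54.989986419677734, 172.9179229736328), 29.93819236755371) 1336
tip (array([ 628., -226.,   31.]), [np.float64(2.3), np.float64(2.3)])
red base (array([ 673., -196.,   38.]), [np.float64(0.8), np.float64(0.8)])
green (array([ 693., -246.,   35.]), [np.float64(1.5), np.float64(1.5)])
knobs [(array([ 577., -160.,   46.]), [np.float64(0.1), np.float64(0.1)]), (array([ 604., -209.,   46.]), [np.float64(0.3), np.float64(0.3)]), (array([ 634., -259.,   39.]), [np.float64(2.0), np.float64(2.0)])]
trayUL (array([ 582., -124.,   32.]), [np.float64(0.4), np.float64(0.4)]) LL (array([ 539., -149.,   33.]), [np.float64(0.9), np.float64(0.9)]) LR (array([ 627., -297.,   23.]), [np.float64(0.2), np.float64(0.2)])
base px [[214.21564575 450.83524869]
 [562.05884381 367.38858975]]
```

Run:
```python
from h import *
F={n:eyes.grab_frame(n) for n in("scene","top")}
def tri(a,b):
    A=[];B=[]
    for n,uv in(("scene",a),("top",b)):
        f=F[n]; r=R.from_quat(f["attitude"]).apply(np.linalg.inv(f["mtx"])@[*uv,1]); r/=np.linalg.norm(r)
        P=np.eye(3)-np.outer(r,r); A.append(P);B.append(P@f["xyz"])
    x=np.linalg.solve(sum(A),sum(B)); return np.round(x), np.round(np.linalg.norm(A[0]@x-B[0]),1)
print("red wire", tri((280,120),(343,143)),tri((279,150),(337,150)),tri((284,135),(343,143)))
f=F["top"]
for z in (430,550): print("fan",z,[np.round(pix(f,p,z)[:2]) for p in((150,150),(200,95),(247,160),(200,232))])
c=np.cos(np.pi/6);ex=np.array([c,.5]);ey=np.array([-.5,c]); W1=np.array([602.3,-207.8])
print("wells",[W1+k*56*ey for k in(-1,0,1)])
up=telemetry.current_position()
def down(yaw): return (R.from_euler("z",yaw,degrees=True)*R.from_euler("x",180,degrees=True)).as_quat()
print(R.from_quat(telemetry.current_tcp_rot()).as_matrix().round(2).tolist())
for nm,p in (("w1",[*W1,32]),("w2",[*(W1+56*ey),32]),("hi",[560,-180,200]),("cup1",[482,-139,42]),("cup2",[520,-205,42])):
    for yaw in range(-150,211,30):
        q=kin.solve_ik(p,down(yaw))
        print(nm,yaw,None if q is None else np.round(q,2))
```

```text
red wire (array([ 638., -252.,  114.]), np.float64(2.1)) (array([ 645., -251.,   49.]), np.float64(0.8)) (array([ 648., -263.,   76.]), np.float64(3.6))
fan 430 [array([501.,  41.]), array([574., -15.]), array([491., -76.]), array([403., -25.])]
fan 550 [array([459.,   0.]), array([513., -40.]), array([453., -85.]), array([388., -48.])]
wells [array([ 630.3       , -256.29742261]), array([ 602.3, -207.8]), array([ 574.3       , -159.30257739])]
[[0.94, 0.35, 0.0], [0.35, -0.94, -0.0], [-0.0, 0.0, -1.0]]
w1 -150 [ 0.88  0.95 -1.08  1.67  0.92  1.11  1.62]
w1 -120 [ 0.88  0.95 -1.08  1.67  0.92  1.11  2.14]
w1 -90 [ 0.04  0.68  0.31  1.75 -0.29  0.76 -2.64]
w1 -60 [ 0.12  0.67  0.19  1.74 -0.18  0.75 -2.22]
w1 -30 [ 0.2   0.66  0.08  1.73 -0.07  0.75 -1.79]
w1 0 [ 0.29  0.67 -0.06  1.72  0.05  0.75 -1.37]
w1 30 [ 0.35  0.67 -0.15  1.72  0.14  0.76 -0.92]
w1 60 [ 0.42  0.68 -0.26  1.71  0.23  0.78 -0.47]
w1 90 [ 0.48  0.7  -0.35  1.71  0.32  0.8  -0.02]
w1 120 [ 0.54  0.71 -0.44  1.7   0.39  0.82  0.44]
w1 150 [ 0.6   0.73 -0.54  1.69  0.48  0.85  0.9 ]
w1 180 [ 0.64  0.75 -0.61  1.69  
[... 2060 characters left out ...]
6  0.92  1.47]
cup2 -150 [ 0.97  0.83 -1.07  1.87  0.88  1.01  1.61]
cup2 -120 [ 0.97  0.83 -1.07  1.87  0.88  1.01  2.13]
cup2 -90 [ 0.07  0.57  0.29  1.94 -0.25  0.66 -2.62]
cup2 -60 [ 0.16  0.56  0.17  1.94 -0.15  0.66 -2.2 ]
cup2 -30 [ 0.24  0.56  0.06  1.93 -0.05  0.66 -1.77]
cup2 0 [ 0.33  0.56 -0.07  1.92  0.06  0.66 -1.35]
cup2 30 [ 0.41  0.57 -0.18  1.91  0.16  0.68 -0.91]
cup2 60 [ 0.49  0.58 -0.29  1.91  0.24  0.69 -0.47]
cup2 90 [ 0.56  0.59 -0.39  1.9   0.33  0.71 -0.02]
cup2 120 [ 0.63  0.61 -0.49  1.9   0.41  0.74  0.43]
cup2 150 [ 0.66  0.62 -0.53  1.89  0.45  0.75  0.92]
cup2 180 [ 0.7   0.63 -0.59  1.89  0.5   0.77  1.4 ]
cup2 210 [ 0.97  0.83 -1.07  1.87  0.88  1.01  1.61]
```

The leads stay beside and behind well_0, so I'll use wells 1 and 2, with the fingers along the tray's x (yaw 120). First I'll pick the well_2 stopper and hover it over the near cup.

```bash
cat >> h.py <<'E'
W1=np.array([602.3,-207.8]); EX=np.array([np.cos(np.pi/6),.5]); EY=np.array([-.5,np.cos(np.pi/6)]); W2=W1+56*EY
def down(yaw): return (R.from_euler("z",yaw,degrees=True)*R.from_euler("x",180,degrees=True)).as_quat()
def st(tag=""): print(tag,"t",round(telemetry.current_time(),1),"tcp",np.round(telemetry.current_position(),1),"open",round(telemetry.current_opening()*85,1),"grip",round(float(np.max(telemetry.current_grip_force())),1),"F",np.round(telemetry.current_force(),1))
def go(xy,z,yaw=None,rate=150): arm.move_straight([float(xy[0]),float(xy[1]),float(z)],None if yaw is None else down(yaw),rate=rate)
def pick_stopper(w):
    hand.command_gripper(0.5,60); go(w,130,120,250); go(w,32,None,120); hand.command_gripper(0.0,60); st("gripped")
    go(w,120,None,150); st("lifted")
E
python3 - <<'E'
from h import *
p=telemetry.current_position(); arm.move_straight([p[0],p[1],330],rate=250)
arm.move_to([*W2,260],down(120)); st()
pick_stopper(W2)
c=np.array([481.4,-138.6]); go(c,115,None,200); st()
f=eyes.grab_frame("scene"); im=f["color"]
for d in models.trace("stopper_a",f): 
    r=np.asarray(d["region"]); print(d["score"],cen(r),r.sum())
    if d["score"]>.3: im=im.copy(); im[r]=im[r]//2+np.array([0,0,120],np.uint8)
print(proj(f,[*c,93]), find("cup_a",f,CUP,50))
cv2.imwrite("pics/hov.png",np.hstack([cv2.resize(x[130:270,230:370],None,fx=2.8,fy=2.8,interpolation=cv2.INTER_CUBIC) for x in(f["color"],im)]))
E
```

```text
t 4.5 tcp [ 574.  -161.1  260. ] open 85.0 grip 0.0 F [-0.3 -0.5  0.6]
gripped t 7.0 tcp [ 574.8 -159.4   32.7] open 13.2 grip 58.3 F [-0.4 -0.3  5.4]
lifted t 7.8 tcp [ 573.6 -159.4  119.2] open 12.8 grip 58.2 F [ 0.2 -0.2  0.1]
 t 8.4 tcp [ 481.9 -138.8  114.8] open 12.6 grip 58.2 F [ 1.  -0.5  0.3]
0.52 [278.37209302 175.89922481] 129
0.48 [297.70416667 183.19583333] 240
[[299.04350601 191.84469092]] [(array([ 513.2, -202.6]), 0.71, 0.74), (array([ 554.4, -148.9]), 0.26, 0.73), (array([ 478.4, -135.5]), 0.83, 0.6)]
```

View pics/hov.png

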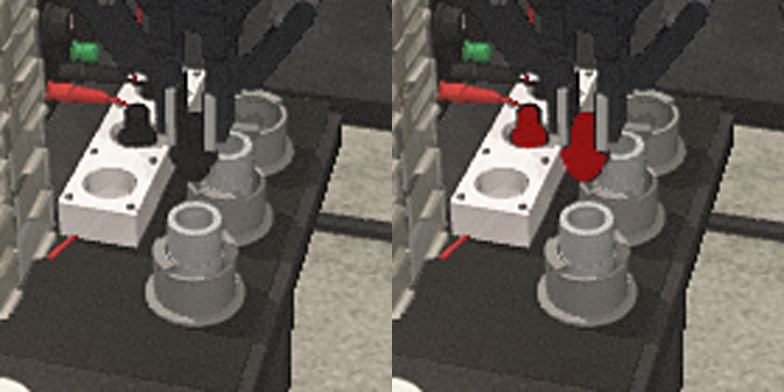

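The stopper hangs upright between the fingers at about (299,183), and the near cup's rim is at about (300,207). I'll compare the two in this same camera.

```bash
cat >> h.py <<'E'
def held(zt): # stopper held, tcp height zt
    b=zt-22; return [[(8,b),(10,b+3)],[(10,b+3),(10,b+12)],[(13.5,b+12),(13.5,b+17)],[(8,b+17),(8,b+37)]]
def servo(cup_guess):
    """scene-camera offset stopper->cup minus what TCP says"""
    z=telemetry.current_position()[2]; tcp=np.array(telemetry.current_position()[:2]); S=[];C=[]
    for _ in range(3):
        f=eyes.grab_frame("scene")
        s=[o for o in find("stopper_a",f,held(z),z-5,.2) if np.linalg.norm(o[0]-tcp)<15]
        c=[o for o in find("cup_a",f,CUP,50,.2) if np.linalg.norm(o[0]-cup_guess)<15 and o[1]>.6]
        if s: S.append(s[0][0]); 
        if c: C.append(c[0][0])
        if s and c: print("stop",s[0],"cup",c[0])
    S=np.mean(S,0);C=np.mean(C,0); print("TCP",tcp,"stopper-TCP",S-tcp,"cup-stopper",C-S); return C-S
E
python3 - <<'E'
from h import *
servo(np.array([480,-137]))
f=eyes.grab_frame("scene");im=f["color"].copy(); tcp=telemetry.current_position()
for parts,xy in ((held(tcp[2]),tcp[:2]),(CUP,[480,-137])):
    m,S=model(f,parts,xy); m=m[S//2::S,S//2::S]
    cs=cv2.findContours(m,0,2)[0]; cv2.drawContours(im,cs,-1,(0,255,0),1)
cv2.imwrite("pics/ov.png",cv2.resize(im[150:240,260:340],None,fx=6,fy=6,interpolation=cv2.INTER_NEAREST))
E
```

```text
stop (array([ 481.6, -136. ]), 0.67, 0.82) cup (array([ 480. , -137.1]), 0.84, 0.84)
stop (array([ 480. , -134.2]), 0.81, 0.68) cup (array([ 480.1, -137.9]), 0.85, 0.58)
stop (array([ 479.9, -135.6]), 0.74, 0.6) cup (array([ 479.8, -136.9]), 0.82, 0.61)
TCP [ 482.63936056 -138.73748181] stopper-TCP [-2.13936056  3.47081514] cup-stopper [-0.53333333 -2.03333333]
```

View pics/ov.png

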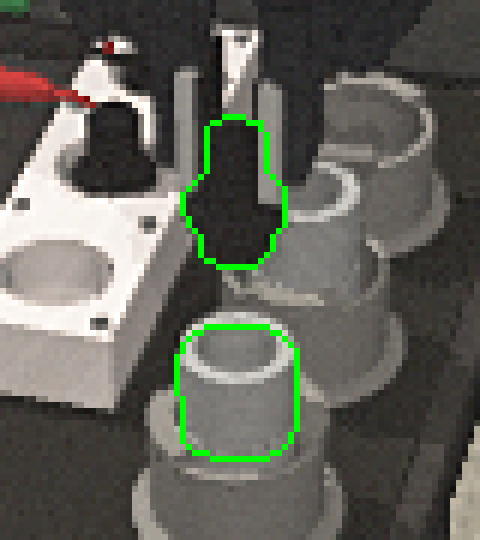

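The overlay shows the held stopper matching its TCP-based outline. The cup model sits about 2 px low because the lip hides the cup's lower part, so I'll use the rim ellipse instead, with its centre at about px (299.3,207.7).

```bash
cat >> h.py <<'E'
def rimfit(f,xy0,z=60,win=7):
    """match the bright rim annulus (r 11-16 at height z) by brightness contrast against bore and surroundings"""
    g=cv2.GaussianBlur(cv2.cvtColor(f["color"],cv2.COLOR_BGR2GRAY),(0,0),.6).astype(np.float32)
    def ringmean(xy,r):
        p=proj(f,ring(r,z)+[xy[0],xy[1],0]).astype(np.float32); return cv2.remap(g,p[:,0].reshape(1,-1),p[:,1].reshape(1,-1),1)[0]
    def sc(xy): return ringmean(xy,13.5).mean()-.5*ringmean(xy,9).mean()-.5*ringmean(xy,18).mean()
    best=max(((sc((xy0[0]+dx,xy0[1]+dy)),dx,dy) for dx in np.arange(-win,win+.1,.5) for dy in np.arange(-win,win+.1,.5)))
    return np.array(xy0)+best[1:],round(float(best[0]),1)
E
python3 - <<'E'
from h import *
for n in ("scene","top"):
    f=eyes.grab_frame(n)
    print(n,rimfit(f,(482,-139)),rimfit(f,(520,-205)))
    if n=="scene": print(pix(f,(299.3,207.7),60))
E
```

```text
scene (array([ 484. , -140.5]), 77.0) (array([ 521., -207.]), 37.8)
[ 482.96397752 -140.48239603   60.        ]
top (array([ 476.5, -137.5]), 0.5) (array([ 513. , -211.5]), 0.4)
```

```bash
cat >> h.py <<'E'
def lower(xy,z0,z1,step=1.0,fmax=8,yaw=None):
    for z in np.arange(z0,z1-.01,-step):
        go(xy,z,yaw,20); F=telemetry.current_force()
        if F[2]>fmax: break
    print("stopped cmd",round(z,1)); st("low"); return z
E
python3 - <<'E'
from h import *
c=np.array([483.2,-140.5])
go(c,90,None,80); st()
z=lower(c,86,68,2,6)
f=eyes.grab_frame("scene");im=f["color"].copy()
cv2.imwrite("pics/cap1.png",cv2.resize(im[150:260,250:350],None,fx=5,fy=5,interpolation=cv2.INTER_CUBIC))
E
```

```text
t 9.6 tcp [ 482.8 -140.3   89.4] open 13.0 grip 58.6 F [-0.3 -0.3 -0.3]
stopped cmd 70.0
low t 12.0 tcp [ 483.7 -140.6   70.8] open 13.2 grip 59.7 F [-2.4 -0.3 10.9]
```

View pics/cap1.png

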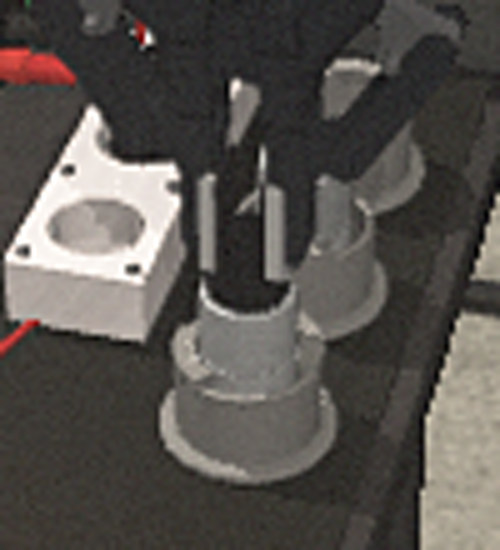

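The flange lies flat on the near cup's rim at crop (245,300), with contact at the expected height. I'll release and do the second stopper.

Run:
```python
from h import *
c=np.array([483.2,-140.5])
hand.command_gripper(0.45,60); go(c,150,None,150)
w=W1; hand.command_gripper(0.5,60); go(w,150,120,250); go(w,33,None,120); hand.command_gripper(0.0,60); st("gripped"); go(w,125,None,150); st("lifted")
c=np.array([521.,-206.5]); go(c,118,None,200); st()
f=eyes.grab_frame("scene"); im=f["color"].copy(); tcp=telemetry.current_position(); print(rimfit(f,c))
for parts,xy in ((held(tcp[2]),tcp[:2]),([[(16,59.9),(16,60)]],c),(CAPCUP,[483.2,-140.5])):
    m,S=model(f,parts,xy); cv2.drawContours(im,cv2.findContours(m[S//2::S,S//2::S],0,2)[0],-1,(0,255,0),1)
cv2.imwrite("pics/ov2.png",cv2.resize(im[140:240,260:360],None,fx=5.5,fy=5.5,interpolation=cv2.INTER_NEAREST))
```

```text
gripped t 15.5 tcp [ 602.9 -207.9   33.8] open 12.9 grip 58.5 F [-0.2 -0.2  6.1]
lifted t 16.3 tcp [ 601.6 -207.9  124.1] open 13.1 grip 58.5 F [ 0.2 -0.1 -1.2]
 t 16.8 tcp [ 520.6 -206.6  117.4] open 13.1 grip 58.5 F [ 0.1  0.3 -0.6]
(array([ 521., -206.]), 69.2)
```

View pics/ov2.png

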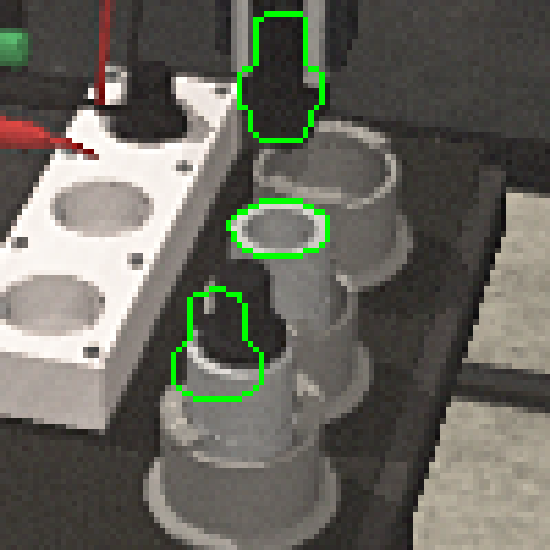

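The near pot, with its capped cup, was knocked a few centimetres to crop (240,400), but it is still upright and capped. The middle cup's rim at (280,230) matches the model, so I'll place the second stopper.

```bash
cat >> h.py <<'E'
def overlay(f,items,name,box,s):
    im=f["color"].copy()
    for parts,xy in items:
        m,S=model(f,parts,xy); cv2.drawContours(im,cv2.findContours(m[S//2::S,S//2::S],0,2)[0],-1,(0,255,0),1)
    x0,y0,x1,y1=box; cv2.imwrite(f"pics/{name}.png",cv2.resize(im[y0:y1,x0:x1],None,fx=s,fy=s,interpolation=cv2.INTER_NEAREST))
def stops(z0): return [[(8,z0+17),(8,z0+37)],[(13.5,z0+12),(13.5,z0+17)]]
E
python3 - <<'E'
from h import *
c=np.array([521.2,-206.3])
go(c,90,None,80)
z=lower(c,86,68,2,6)
hand.command_gripper(0.45,60); go(c,140,None,150)
go([470,-320],200,120,300) if False else go([560,-120],230,None,250)
for n in ("scene","top"):
    f=eyes.grab_frame(n)
    s=find("stopper_a",f,CAPCUP,75,.25); cu=find("cup_a",f,CUP,50,.25)
    print(n,"stop",*s); print("cup",*cu)
    L=[(CAPCUP,o[0]) for o in s if o[0][0]<560]
    overlay(f,L,"ov3_"+n,(260,140,360,240) if n=="scene" else (250,150,370,250),5.5)
st()
E
```

```text
stopped cmd 70.0
low t 19.7 tcp [ 522.1 -206.6   71.7] open 12.9 grip 60.3 F [-3.5  0.8 18. ]
scene stop (array([ 489.3, -156.7]), 0.89, 0.82) (array([ 589.6, -216.8]), 0.61, 0.54) (array([ 521.7, -206.3]), 0.86, 0.53)
cup (array([ 477. , -143.4]), 0.78, 0.53)
top stop
cup
 t 21.7 tcp [ 559.3 -121.   229.1] open 38.2 grip 0.0 F [-1.3 -0.6 -0.2]
```

View pics/ov3_scene.png

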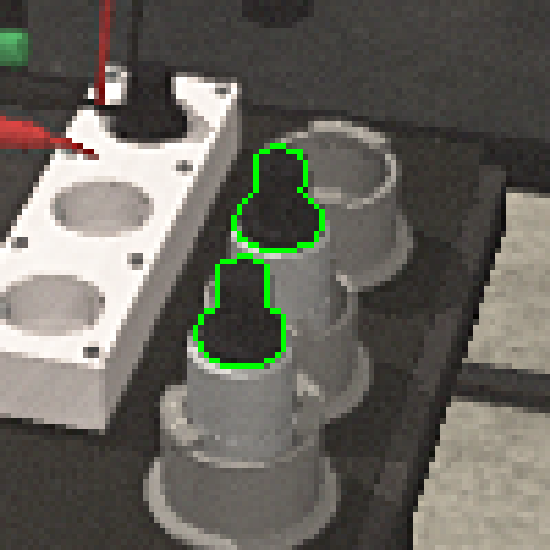

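View pics/ov3_top.png

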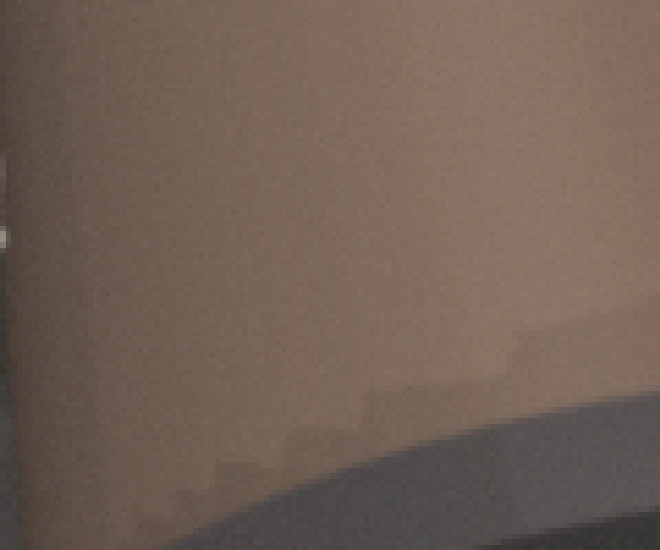

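Both cups are capped with the flanges flat. The near cup now stands at (489,-157), next to the middle one. I'll check the well centres by their rims, then grip, twist and test-lift cup 1 with the fingers across the row.

```bash
cat >> h.py <<'E'
def wellfit(f,xy0,win=5):
    g=cv2.cvtColor(f["color"],cv2.COLOR_BGR2GRAY).astype(np.float32)
    def rm(xy,r): p=proj(f,ring(r,28)+[xy[0],xy[1],0]).astype(np.float32); return cv2.remap(g,p[:,0].reshape(1,-1),p[:,1].reshape(1,-1),1)[0].mean()
    b=max((rm((xy0[0]+a,xy0[1]+c),19)-rm((xy0[0]+a,xy0[1]+c),15),a,c) for a in np.arange(-win,win+.1,.5) for c in np.arange(-win,win+.1,.5))
    return np.array(xy0)+b[1:],b[0]
def capped(f,guess,tol=60):
    return [o for o in find("stopper_a",f,CAPCUP,75,.2) if np.linalg.norm(o[0]-np.array(guess))<tol and o[1]>.7]
def twist_lift(c,y0,y1):
    hand.command_gripper(0.55,90); go(c,130,y0,200); go(c,41,None,100); hand.command_gripper(0.0,90); st("grip")
    p=telemetry.current_position()
    for y in np.linspace(y0,y1,7)[1:]: go(c,41,y,20)
    st("twisted"); print("yaw",R.from_quat(telemetry.current_tcp_rot()).as_euler("zyx",degrees=True)[0], "tau",np.round(telemetry.current_ft_torque(),2))
    for z in (42,44,47): go(c,z,None,15); arm.wait(.2); st(f"lift{z}")
E
python3 - <<'E'
from h import *
f=eyes.grab_frame("scene"); print(wellfit(f,W2),wellfit(f,W1)); L=capped(f,(489,-157),8); print(L)
c=np.mean([o[0] for o in L]+[[489.3,-156.7]],0); print(c)
twist_lift(c,159,87)
f=eyes.grab_frame("scene"); overlay(f,[],"tw1",(260,140,360,240),5.5)
E
```

```text
(array([ 575.8       , -158.80257739]), np.float32(80.28203)) (array([ 603.3, -207.3]), np.float32(80.35631))
[(array([ 489.9, -156. ]), 0.83, 0.48)]
[ 489.6  -156.35]
grip t 24.2 tcp [ 490.3 -156.5   42.1] open 29.6 grip 88.3 F [-1.5 -0.   7.3]
twisted t 26.4 tcp [ 489.4 -155.9   42. ] open 29.1 grip 89.5 F [-4.7  2.5 13.5]
yaw -87.14120519938035 tau [ 0.47  1.17 -0.12]
lift42 t 26.8 tcp [ 489.2 -156.1   42.1] open 28.8 grip 89.8 F [-3.3  1.6  6. ]
lift44 t 27.3 tcp [ 489.4 -156.4   43.9] open 29.2 grip 89.1 F [-2.2  0.9  0.1]
lift47 t 27.9 tcp [ 489.9 -156.5   47.1] open 29.3 grip 89.1 F [ 0.1 -1.1 -1.9]
```

View pics/tw1.png

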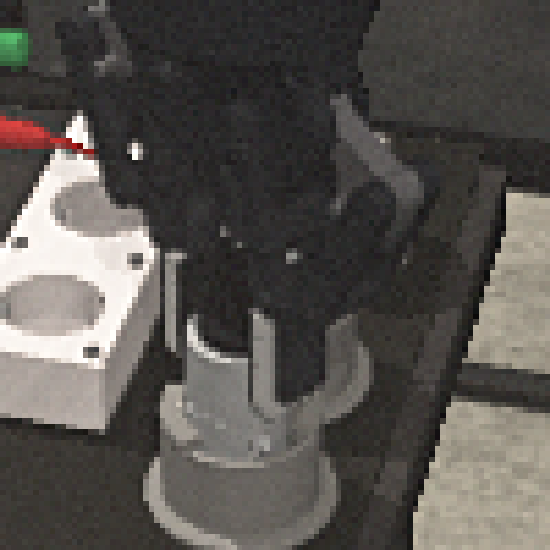

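The pot's foot stays put at crop (240,540) while the cup rises, and Fz is about -2 N, so the cup is free. I'll lift it and carry it to well_2.

```bash
cat >> h.py <<'E'
W2=np.array([575.2,-159.0]); W1=np.array([602.9,-207.5])
def place(c,w,yaw=120):
    go(c,60,None,40); st("60"); go(c,115,None,100); arm.wait(.2); st("up")
    go(w,100,yaw,120); st("over"); go(w,66,None,80); arm.wait(.2); st("at66")
    for z in (62,58,54,51,48): 
        go(w,z,None,30); F=telemetry.current_force()
        if F[2]>12 and z>50: print("early contact",z); break
    st("entered"); f=eyes.grab_frame("scene"); return f
E
python3 - <<'E'
from h import *
f=place(np.array([489.6,-156.35]),W2); overlay(f,[],"pl1",(240,140,360,240),5.5)
E
```

```text
60 t 28.4 tcp [ 489.8 -156.5   60.3] open 28.6 grip 89.1 F [-0.2 -0.1 -0.3]
up t 29.3 tcp [ 489.2 -156.2  114.3] open 29.2 grip 89.1 F [ 0.2  0.6 -1.1]
over t 30.2 tcp [ 574.5 -159.    99.7] open 29.1 grip 89.1 F [ 0.   0.1 -1.7]
at66 t 30.9 tcp [ 575.6 -159.    66.5] open 29.1 grip 89.1 F [-0.2 -0.3 -1.7]
entered t 32.3 tcp [ 575.7 -159.2   48.1] open 28.9 grip 89.2 F [ 3.1 -2.3 -0.2]
```

View pics/pl1.png

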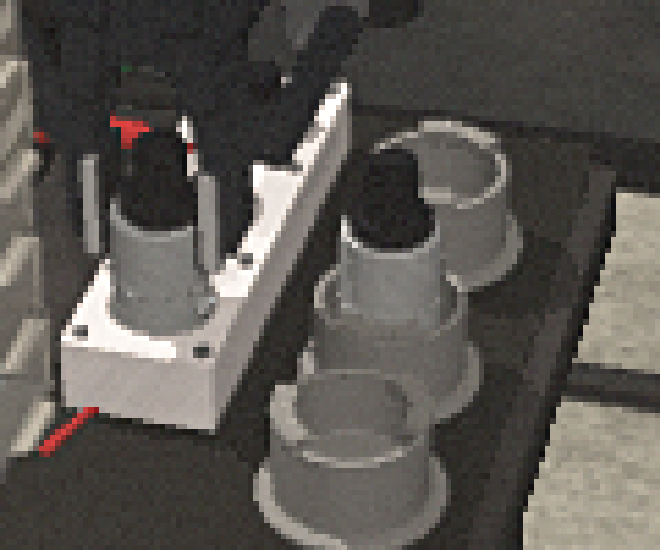

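The capped cup has entered well_2. I'll press it home while gripped, then check its height by pressing on the knob with shut fingers.

```bash
cat >> h.py <<'E'
def home(w):
    for z in np.arange(47,38.9,-1):
        go(w,z,None,20); F=telemetry.current_force(); p=telemetry.current_position()
        print(z,round(p[2],1),np.round(F,1))
        if p[2]<44 and F[2]>25 or F[2]>45: break
    hand.command_gripper(0.5,60); go(w,125,None,120)
    hand.command_gripper(0.0,40); go(w,92,None,80)
    for z in np.arange(89,80.9,-1):
        go(w,z,None,20); F=telemetry.current_force()
        if F[2]>18: break
    st("press knob"); go(w,130,None,120)
E
python3 - <<'E'
from h import *
home(W2)
go([560,-120],230,None,250)
f=eyes.grab_frame("scene"); print(capped(f,(521.5,-206.3))); st()
E
```

```text
47.0 47.1 [ 5.9 -3.4  0.6]
46.0 46.2 [ 4.6 -3.1  1.1]
45.0 45.2 [ 4.3 -2.8  0.9]
44.0 44.2 [ 5.4 -4.   0.9]
43.0 43.2 [ 4.8 -4.2  1.2]
42.0 42.4 [ 4.7 -3.4  3.3]
41.0 42.2 [ 3.2 -3.  11.3]
40.0 42.0 [-0.8 -3.5 19.8]
39.0 41.9 [-3.6 -2.6 29.9]
press knob t 38.8 tcp [ 577.5 -158.8   84.9] open 0.2 grip 11.9 F [-2.3  0.5 23.7]
[(array([ 520.7, -207.7]), 0.8, 0.77)]
 t 40.1 tcp [ 559.1 -120.6  228.4] open -0.2 grip 0.0 F [ 0.2  0.5 -1. ]
```

Cup 1 is home: its knob top is at 84.9 mm, as expected. Now cup 2.

Run:
```python
from h import *
c=np.array([521.3,-206.8])
twist_lift(c,159,87)
f=eyes.grab_frame("scene"); overlay(f,[],"tw2",(240,140,360,240),5.5)
```

```text
grip t 42.8 tcp [ 522.  -207.    42.2] open 28.5 grip 88.3 F [-0.6 -0.3  7. ]
twisted t 44.9 tcp [ 522.4 -207.3   42.2] open 28.6 grip 89.1 F [ 0.7 -1.4  8.1]
yaw -87.21684159920169 tau [-0.22  0.1  -0.06]
lift42 t 45.4 tcp [ 521.3 -206.8   42.2] open 28.5 grip 89.6 F [-0.6  0.   5.3]
lift44 t 45.9 tcp [ 521.1 -206.8   43.8] open 29.0 grip 88.9 F [ 0.3 -0.6 -0.6]
lift47 t 46.4 tcp [ 521.3 -206.8   47. ] open 28.7 grip 88.9 F [ 0.1  0.4 -1.6]
```

View pics/tw2.png

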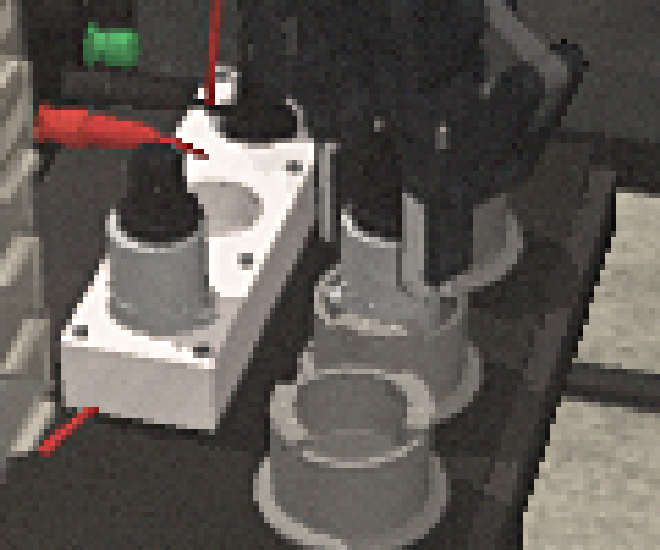

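The cup is free and its pot stayed down, with the cup at crop (375,260) rising alone. Carrying it to well_1.

Run:
```python
from h import *
w=W1+[.5,-.3]
f=place(np.array([521.3,-206.8]),w)
p=telemetry.current_position()
if p[2]<50: home(w)
go([500,-150],250,None,250); q=telemetry.current_qpos().copy() if hasattr(telemetry.current_qpos(),'copy') else list(telemetry.current_qpos())
go([430,-300],250,None,250); st()
f=eyes.grab_frame("scene"); overlay(f,[(stops(48),W1),(stops(48),W2)],"fin",(200,120,370,330),2.8)
print(look("flux_jar",f),look("solder_spool",f))
```

```text
60 t 46.9 tcp [ 521.5 -206.9   60.3] open 28.9 grip 88.9 F [ 0.  -0.7 -1.6]
up t 47.8 tcp [ 520.8 -206.6  114.2] open 29.2 grip 88.9 F [ 0.1 -0.2 -0.8]
over t 48.7 tcp [ 602.7 -207.9   99.7] open 28.9 grip 88.9 F [ 0.  -0.  -1.7]
at66 t 49.4 tcp [ 603.8 -207.9   66.5] open 28.7 grip 88.9 F [-0.4  0.1 -0.3]
entered t 50.8 tcp [ 603.2 -207.8   47.6] open 28.6 grip 89.0 F [ 1.  -0.6 -2.9]
47.0 46.8 [ 1.2 -0.2 -3.6]
46.0 45.9 [ 0.8  0.5 -2.4]
45.0 44.9 [-0.  -0.5 -0.9]
44.0 43.8 [ 0.5 -0.4 -1.9]
43.0 42.9 [ 1.3 -0.5 -2.5]
42.0 42.3 [0.8 0.  2.7]
41.0 42.2 [-2.6  0.3 12.3]
40.0 42.1 [-5.5  1.1 19.8]
39.0 42.0 [-9.4  2.1 30.1]
press knob t 57.3 tcp [ 605.5 -207.8   85. ] open 0.1 grip 11.1 F [-2.6  1.5 22.3]
 t 59.5 tcp [ 430.7 -298.7  249.4] open -0.1 grip 0.0 F [ 0.7  0.1 -1. ]
[(array([393.5,  18.2,  32.5]), 0.9)] [(array([455.1,  37.8,  35.8]), 0.85)]
```

View pics/fin.png

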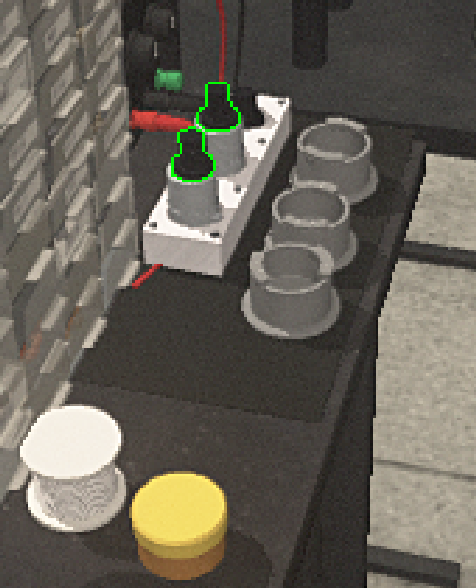

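Both capped cups are fully home, with their knob tops at 85 mm. The pots are empty and upright, and the jar and spool haven't moved.

```bash
python3 -c "
from h import *
print(arm.hand_in())"
```

```text
the job is handed in; nothing more can be done
None
```

The job is handed in: both cups present are capped, freed and fully home in well_1 and well_2, the three pots stand upright on the table, and the flux jar and solder spool were not disturbed.

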